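# Index the desk carousel and put the tape measure away

## Task

First turn the desk carousel one click by its knob, so that the empty bay comes to the red pointer, and let go of it. Then take the yellow tape measure out of its white holder, stand it upright on the open desk and let go, take it again by its broad faces and stand it in that empty bay, its long side pointing at the hub. Set it down gently, without dropping it, and keep the other things in the carousel, the tin upright, and leave the note pad where it is.

Things in the scene. Friction and masses are not known exactly. Their poses are not given: they have to be found in the camera images.
- carousel: black fixed foot (224 mm across) of a round wooden desk carousel; origin on the desk under the turning axis, z up. A red pointer on the foot sticks out along its -x axis to 150 mm. Its turntable has 5 equal bays of 72 degrees. At the start a bay that is not empty stands at the pointer; of its two neighbours one is the empty bay, the other holds the tin.
- turntable (a joint): angle of the wooden turntable, rad, 0 at the start, positive counter-clockwise from above. It is 248 mm across, rim wall 4 mm thick up to 74 mm above the desk. A detent holds it at every multiple of 1.257 rad (72 degrees): it takes about 0.2 N m to turn, and within about 0.5 rad of a detent it draws itself home (to 0.05 rad) when let go.
- knob_grip (a point): black bar knob on top of the hub, turning with the turntable: 50 mm long (this point's x axis), 16 mm thick (y), from 96 to 128 mm above the desk; the point is on the turning axis, 116 mm above the desk. At joint 0 its length lies along the carousel foot's x axis.
- load_point (a point): fixed to the foot, at the pointer: centre of the floor of the bay that stands there, 78 mm from the axis, 24 mm above the desk; its x axis points to the hub. A bay is 84 mm from the hub (72 mm across, up to 78 mm above the desk) to the rim's inside; dividers 4 mm thick, 20 mm high above the floor, lie 36 degrees either side of its middle.
- tape_measure: yellow tape measure, about 190 g, standing 60 mm high: body 32 mm thick (x, -16 to +16), 62 mm long (y, -24 to +38 mm), and a steel hook reaching to y = -38 mm, up to 12 mm above the underside. Origin at the underside, mid of the 76 mm length. Broad faces look along +-x. In the holder it stands 4 mm above the desk.
- holder: fixed white holder: foot 4 mm thick (90 mm along y) and two plates 44 mm long (y), 4 mm thick, up to 70 mm above the desk, covering the broad faces of the tape measure with 3 mm play each side: take it there by the ends of its body (62 mm apart along y), above the hook. Origin on the desk, between the plates, under the middle of the 62 mm body.
- screw_tin: green round tin, 57 mm across, 72 mm high, stands loose in the bay on one side of the pointer bay; the neighbour bay on the pointer's other side is the empty one. Origin at its underside.
- rubber_stamp: wooden rubber stamp with turned handle, 24 x 60 mm, 69 mm high, loose in the pointer bay or one of the two rear bays; origin at its underside.
- binder_clip: black binder clip, 32 x 32 x 40 mm, loose in another of those bays; origin at its underside.
- eraser: blue and white eraser, 20 x 44 x 12 mm, lies loose in the last of those bays; origin at its underside.
- sticky_notes: pad of yellow notes, 75 x 75 x 20 mm, bystander at the front left; origin at its underside.

How it is judged:
On the way, in this order (a step that is already met when the one before it is completed fails the run):
1. the turntable rests one click round, with the empty bay at the pointer, nothing holding it, and the tape measure still in its holder ((value of joint turntable between 1.1866 and 1.3266 rad or value of joint turntable between -1.3266 and -1.1866 rad) and horizontal distance between screw_tin and load_point above 0.06 m and velocity of joint turntable between -0.1 and 0.1 rad/s and distance of tape_measure from where it was at the start of the episode below 0.02 m and contact force between the fingers and carousel below 0.05 N), for 0.2 s.
2. the tape measure stands upright on the open desk, off its holder, let go (horizontal distance between tape_measure and holder above 0.07 m and horizontal distance between tape_measure and carousel above 0.14 m and height (world z) of tape_measure below 0.012 m and angle between tape_measure's own z axis and vertical below 0.12 rad and linear speed of tape_measure below 0.03 m/s and contact force between the fingers and tape_measure below 0.05 N), for 0.2 s.
At the end, for the whole second after the job is handed in: Turntable within 0.07 rad of one click from its start, empty bay brought to the pointer; tape measure at rest on that bay's floor, upright within 0.12 rad, within 30 mm of the load point, long side within 0.35 rad of the line to the hub; the four other things still in the carousel ((value of joint turntable between 1.1866 and 1.3266 rad or value of joint turntable between -1.3266 and -1.1866 rad) and horizontal distance between screw_tin and load_point above 0.06 m and velocity of joint turntable between -0.1 and 0.1 rad/s and horizontal distance between tape_measure and load_point below 0.03 m and z of tape_measure in the frame of load_point between -0.004 and 0.006 m and angle between tape_measure's own z axis and vertical below 0.12 rad and angle between the y axis of tape_measure and the x axis of load_point, either way round below 0.35 rad and linear speed of tape_measure below 0.02 m/s and horizontal distance between each of screw_tin, rubber_stamp, binder_clip, eraser and carousel below 0.12 m and height (world z) of each of screw_tin, rubber_stamp, binder_clip, eraser below 0.06 m); the robot touches nothing.
It fails at once if the turntable is turned well past one click (value of joint turntable above 1.75 rad or value of joint turntable below -1.75 rad).
It fails at once if the tape measure is dropped (moves faster than 0.4 m/s with no finger on it) (linear speed of tape_measure above 0.4 m/s and contact force between the fingers and tape_measure below 0.05 N).
It fails at once if the tin is knocked over (angle between screw_tin's own z axis and vertical above 0.7 rad).
It fails at once if the note pad is pushed more than 30 mm (distance of sticky_notes from where it was at the start of the episode above 0.03 m).
It also fails if it takes over 72 s, if anything falls off the work surface, if the arm or the gripper's body presses on something with over 40 N, if the wrist force passes 120 N, or if a joint passes its speed limit or range.

## Robot

A 6-joint arm with a two-finger parallel gripper is mounted at the origin on a cart in front of the work surface, level with it; the furniture and walls round the work are solid. World frame = base frame: x ahead of the robot, y to its left, z up, the work surface at z = 0. Lengths are in m, angles in rad, forces in N, time in s.
With the tool pointing down it reaches from about 0.35 to 0.975 m from the base axis. Payload 7.1 kg.
Tool frame: the origin (TCP) lies midway between the tips of the shut fingers; the grasp point (between the pads) lies 19 mm behind it; z points along the fingers, y is the line along which they close (so a half turn about z gives the same grasp; the last joint's range is limited). The gripper opens to 88 mm and grips with 3 to 60 N. Pads are 20 mm wide; open, the fingers measure 115 mm over their backs; the gripper's body (75 mm by 178 mm) begins 61 mm behind the grasp point.
Start: joints at [1.294, 0.423, 1.63, -0, 1.089, -0.019], TCP at [0.159, 0.604, 0.223] pointing down, gripper open.
Joint ranges: [-3, 3], [-0.9, 2.11], [0.09, 2.58], [-1.31, 4.45], [0.11, 2.69], [-2.54, 2.54]. Speed limits (rad/s): [2.39, 2.39, 3.01, 3.14, 3.14, 3.14].

## Interface

Orientations are given as a unit quaternion [w, x, y, z].
In Python, from station import manip, read_camera, camera_info gives the robot as it stands (manip), with the cameras as plain functions. Calls block until the motion is done:
- manip.move_pose(position, orientation): joint-space move of the TCP to a pose.
- manip.movel(position, frame=None, v=0.15, until_force=None): straight line of the TCP; frame=None keeps the orientation; v is the mean speed in m/s. With until_force (N) it stops when the force on the tool has changed by that much, and returns True; else False.
- manip.movej(angles): joint-space move.
- manip.command_gripper(opening): opening from 0.0 (shut) to 1.0 (fully open); the grip force is fixed at half the most; returns when the fingers have stopped.
- manip.wait(seconds).
- manip.inverse_kinematics(position, orientation): joint angles nearest the present ones, or None.
- read_camera(name): name is "side" or "top" or "wrist"; returns the picture (400x640x3 uint8, red, green, blue); there is no depth.
- camera_info(name): a dict with "intrinsics" (3x3 intrinsics, pixels), "T" (4x4, takes a point from camera to world coordinates); the wrist camera has in their place "tool_from_camera" (4x4, takes a point from camera to tool coordinates, whose origin is the TCP and whose axes are the flange's). Camera axes: x right, y up, looking along -z (the intrinsics and any distortion apply to the point x, -y, -z); pixel columns grow to the right and rows downward; lengths in m; the calibration is good to about 2 mm. The wrist camera is an equidistant fisheye: a pixel r from the principal point sees the ray r / f radians off the axis. A picture is of the moment at which its call begins: read the wrist's pose just before it. camera_info takes no time and is no camera call.
A pose or a line that the arm cannot do raises manip.MotionError and nothing moves.
- manip.job_done(): hands the job in; it is judged then, once.
Readings, each from a call of its own:
- manip.get_time(): time.
- manip.get_joint_pos(): joint angles.
- manip.get_qvel(): joint speeds.
- manip.get_effort(): joint torques, N m.
- manip.get_tcp_pos(): TCP position.
- manip.get_ee_rot(): TCP orientation.
- manip.get_ft_force(): force on the tool from outside, world axes, zero at the start.
- manip.get_ft_torque(): the same for the moment, N m.
- manip.get_grip_width(): opening from 0.0 (shut) to 1.0 (fully open).
- manip.get_finger_force(): force on a finger pad.
Only numpy, scipy, OpenCV 4.12 (cv2) and the standard library are available. Lean on these libraries where they do the work, as an engineer would, in place of code of your own. Each camera call takes 0.05 s, during which the arm holds its last target. There are 200 camera calls.

## Working session

There is one attempt and no reset: what is moved stays moved. The work goes in short steps, each a Python script; the robot and the scene stay as the last script left them, time stands still between calls to the robot, and variables do not carry over. Pictures are saved under pics/ and viewed, at most 10 in all, crops included, and the job is handed in when it is done.

```bash
mkdir -p pics; ls
python3 - <<'E'
from station import manip, read_camera, camera_info
import cv2,numpy as np
np.set_printoptions(precision=4,suppress=True)
for n in ("top","side"):
    im=read_camera(n); cv2.imwrite(f"pics/{n}0.png",im[:,:,::-1])
    c=camera_info(n); print(n,c)
print(camera_info("wrist"),manip.get_ee_rot(),manip.get_time())
E
```

```text
pics
station.py
top {'intrinsics': array([[436.5   ,   0.    , 312.3295],
       [  0.    , 436.5   , 202.2165],
       [  0.    ,   0.    ,   1.    ]]), 'T': array([[ 0.0207,  0.9974, -0.0697,  0.4663],
       [-0.9997,  0.0213,  0.0076,  0.0654],
       [ 0.0091,  0.0695,  0.9975,  1.2017],
       [ 0.    ,  0.    ,  0.    ,  1.    ]])}
side {'intrinsics': array([[465.7512,   0.    , 318.0356],
       [  0.    , 465.7512, 203.555 ],
       [  0.    ,   0.    ,   1.    ]]), 'T': array([[-0.9865,  0.0618, -0.1516,  0.3089],
       [-0.1632, -0.4443,  0.8809,  1.4076],
       [-0.0129,  0.8938,  0.4484,  0.7687],
       [ 0.    ,  0.    ,  0.    ,  1.    ]])}
{'intrinsics': array([[309.7069,   0.    , 321.8887],
       [  0.    , 309.7069, 197.5683],
       [  0.    ,   0.    ,   1.    ]]), 'tool_from_camera': array([[ 0.0003,  0.9628,  0.2702,  0.0748],
       [ 1.    , -0.0004,  0.0003,  0.0001],
       [ 0.0004,  0.2702, -0.9628, -0.1617],
       [ 0.    ,  0.    ,  0.    ,  1.    ]])} [-0.0001  0.1285  0.9917 -0.0007] 0.1
```

View pics/top0.png

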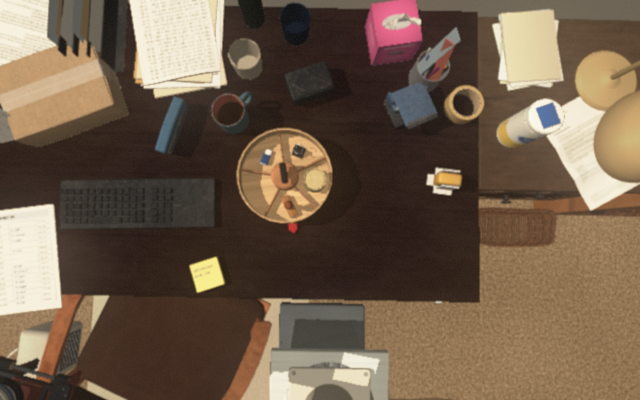

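View pics/side0.png

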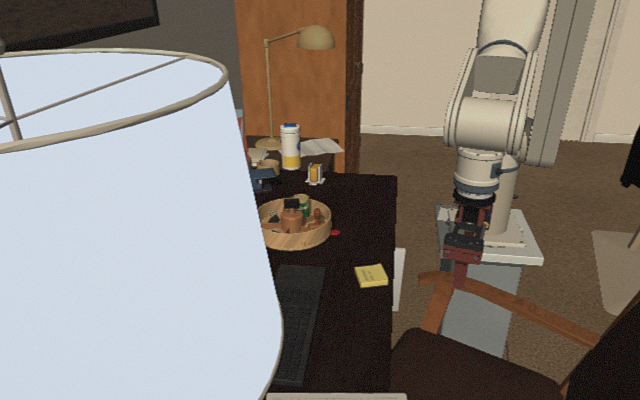

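The top view shows the carousel knob near (285,175), the pointer at (292,227) and the stamp in the pointer bay. The tin is at (318,180) and the empty bay is lower left, so the turn is +72°. The tape in its holder is near (446,180) and the note pad at (207,274). The side view adds little: the lamp covers much of it, but the carousel is at (295,222) and the tape at (316,175).

```bash
cat > h.py <<'E'
from station import manip, read_camera, camera_info
import cv2,numpy as np
from scipy.spatial.transform import Rotation as R
np.set_printoptions(precision=4,suppress=True)
def q(a): return np.array([0,np.cos(a/2),np.sin(a/2),0])   # tool down, tool x at yaw a
def snap(n):
    if n=="wrist":
        p=manip.get_tcp_pos(); w=manip.get_ee_rot(); T=np.eye(4)
        T[:3,:3]=R.from_quat([*w[1:],w[0]]).as_matrix(); T[:3,3]=p
        c=camera_info(n); T=T@c["tool_from_camera"]
    else: c=camera_info(n); T=c["T"]
    return read_camera(n),np.array(c["intrinsics"]),np.array(T),n=="wrist"
def ray(s,uv):
    _,K,T,fe=s; x=(uv[0]-K[0,2])/K[0,0]; y=(uv[1]-K[1,2])/K[1,1]
    if fe:
        r=np.hypot(x,y)+1e-12; d=np.array([x/r*np.sin(r),-y/r*np.sin(r),-np.cos(r)])
    else: d=np.array([x,-y,-1])
    d=T[:3,:3]@d; return T[:3,3],d/np.linalg.norm(d)
def onz(s,uv,z):
    o,d=ray(s,uv); return o+d*(z-o[2])/d[2]
def tri(*obs):
    A=np.zeros((3,3));b=np.zeros(3); M=[]
    for s,uv in obs:
        o,d=ray(s,uv);P=np.eye(3)-np.outer(d,d);A+=P;b+=P@o;M.append((P,o))
    x=np.linalg.solve(A,b); return x,max(np.linalg.norm(P@(x-o)) for P,o in M)
def blobs(s,lo,hi,amin=20):
    h=cv2.cvtColor(s[0],cv2.COLOR_RGB2HSV); m=cv2.inRange(h,np.array(lo),np.array(hi))
    cs=[c for c in cv2.findContours(m,cv2.RETR_EXTERNAL,cv2.CHAIN_APPROX_NONE)[0] if cv2.contourArea(c)>=amin]
    return sorted(cs,key=cv2.contourArea,reverse=True)
def save(s,n): cv2.imwrite(f"pics/{n}.png",s[0][:,:,::-1])
E
python3 - <<'E'
from h import *
s=snap("top")
for n,uv,z in (("knob",(284,172),.128),("ptr",(292,227),.01),("tape",(447,180),.064),("notes",(207,274),.02),("rimL",(237,176),.074),("rimR",(333,176),.074)): print(n,onz(s,uv,z))
c=onz(s,(285,175),.1); t=onz(s,(447,180),.064)
def look(p,h,n,a=np.pi,dx=0.):
    manip.move_pose([p[0]+dx,p[1],h],q(a)); s=snap("wrist"); save(s,n); return s
look(c,.30,"w_car",dx=-.03); print(manip.get_joint_pos())
look(t,.24,"w_tape",dx=-.03); print(manip.get_joint_pos(),manip.get_time())
E
```

```text
knob [0.6148 0.1289 0.128 ]
ptr [0.4806 0.1103 0.01  ]
tape [ 0.6118 -0.2961  0.064 ]
notes [0.3502 0.3343 0.02  ]
rimL [0.6091 0.2537 0.074 ]
rimR [0.6145 0.0044 0.074 ]
[ 0.1978  0.3007  1.6239  0.0002  1.2172 -1.3741]
[-0.4871  0.4458  1.55    0.0002  1.1455 -2.0595] 4.1083
```

View pics/w_car.png

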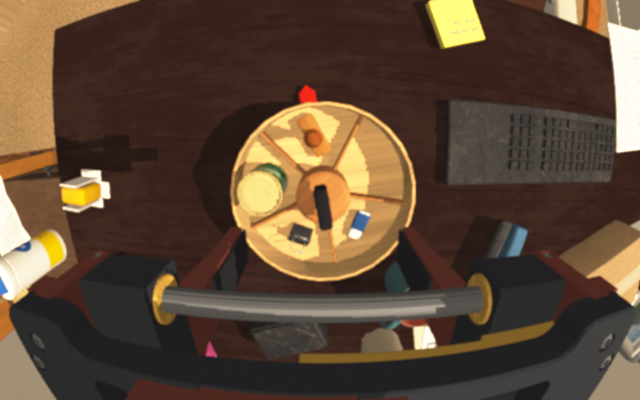

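View pics/w_tape.png

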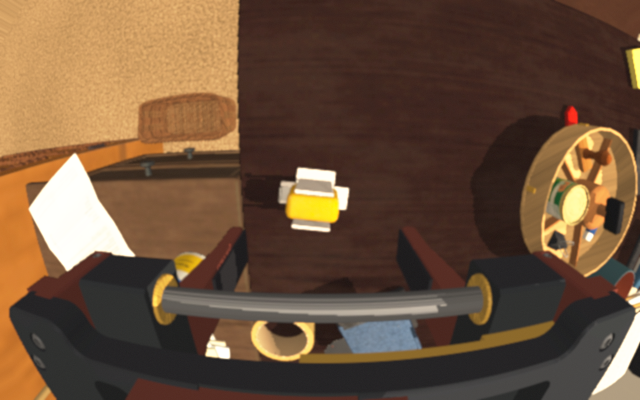

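The first wrist view has the hub and knob at (323,195), the pointer at (308,94), the tin at (262,190) and the empty bay upper right. That confirms the turn is +72°. The second has the tape at (313,205) between white plates, its long side nearly along world y. I now measure both from overhead wrist positions.

```bash
cat > m.py <<'E'
from h import *
def view(p,h,dx,dy=0):
    manip.move_pose([p[0]+.075+dx,p[1]+dy,h],q(np.pi)); manip.wait(.2); return snap("wrist")
def cen(c): m=cv2.moments(c); return m["m10"]/m["m00"],m["m01"]/m["m00"]
def near(s,cs,p):
    return min(cs,key=lambda c:np.linalg.norm(onz(s,cen(c),p[2])[:2]-p[:2]))
def rect(s,c,z):
    P=np.array([onz(s,k[0],z)[:2] for k in c]); (m,sz,_)=r=cv2.minAreaRect((P*1000).astype(np.float32))
    B=cv2.boxPoints(r)/1000; e=[B[1]-B[0],B[2]-B[1]]; l=max(e,key=np.linalg.norm)
    return np.array(m)/1000,np.sort(sz),np.arctan2(l[1],l[0])%np.pi
E
python3 - <<'E'
from m import *
from scipy.optimize import least_squares
t=np.array([.612,-.296,.064]); k=np.array([.612,.129,.128])
V=[view(t,.2,d) for d in (-.06,.05)]
Y=[near(s,blobs(s,(18,120,80),(34,255,255),100),t) for s in V]
print("tape tri",tri(*[(s,cen(c)) for s,c in zip(V,Y)]))
for s,c in zip(V,Y): print("tape rect",*rect(s,c,.064))
W=[near(s,blobs(s,(0,0,150),(180,60,255),40),t) for s in V]
for s in V:
    for c in blobs(s,(0,0,140),(180,60,255),40):
        r=rect(s,c,.070)
        if np.linalg.norm(r[0]-t[:2])<.07: print(" white@.07",*r)
save(V[1],"t1")
V=[view(k,.25,d) for d in (-.06,.05)]
pt=[near(s,blobs(s,(0,170,100),(6,255,255),10),np.array([.48,.11,.01])) for s in V]
print("ptr tri",tri(*[(s,cen(c)) for s,c in zip(V,pt)]),[onz(s,cen(c),.01) for s,c in zip(V,pt)])
for s,c in zip(V,pt):
    P=np.array([onz(s,u[0],.01)[:2] for u in c]); i=np.argmin(P[:,0]); print(" ptr tip",P[i])
for s in V:
    for c in blobs(s,(0,0,0),(180,255,45),60):
        r=rect(s,c,.128)
        if np.linalg.norm(r[0]-k[:2])<.03: print(" knob",*r,cen(c))
    c=near(s,blobs(s,(8,60,90),(28,255,255),2000),k)
    c=cv2.convexHull(c); P=np.array([onz(s,u[0],.074)[:2] for u in c])
    f=least_squares(lambda v:np.hypot(*(P-v[:2]).T)-v[2],[k[0],k[1],.124],loss="soft_l1",f_scale=.001)
    print(" rim",f.x,"rms",np.sqrt(np.mean(f.fun**2)))
save(V[1],"c1"); print(manip.get_time())
a=[cv2.imread(f"pics/{n}.png")[:230,180:470] for n in("t1","c1")]
cv2.imwrite("pics/both.png",cv2.hconcat(a))
E
```

```text
tape tri (array([ 0.6166, -0.3063,  0.055 ]), np.float64(9.172461344472139e-05))
tape rect [ 0.6139 -0.3063] [33.5542 61.2737] 1.4830683
tape rect [ 0.6177 -0.3063] [32.3748 60.2923] 1.4305319
 white@.07 [ 0.584  -0.3015] [15.7773 40.6777] 1.4506232
 white@.07 [ 0.6077 -0.2732] [14.4236 24.5746] 0.0070290025
 white@.07 [ 0.6353 -0.3083] [ 8.7562 41.7553] 1.4851862
 white@.07 [ 0.5956 -0.3038] [ 4.1677 41.4783] 1.4557503
 white@.07 [ 0.6013 -0.3381] [ 7.8051 20.3066] 2.7610068
 white@.07 [ 0.6442 -0.3075] [17.5617 43.9658] 1.4678113
 white@.07 [ 0.6284 -0.272 ] [13.2983 25.2143] 2.8435469
 white@.07 [ 0.5961 -0.3032] [ 7.7654 45.6196] 1.3444221
 white@.07 [ 0.6221 -0.3386] [ 8.03   24.3215] 0.2155561
ptr tri (array([0.5978, 0.1076, 0.5127]), np.float64(0.03658621025686481)) [array([0.4745, 0.1065, 0.01  ]), array([0.8213, 0.3295, 0.01  ])]
 ptr tip [0.4643 0.1044]
 ptr tip [0.767  0.3415]
 knob [0.6128 0.1253] [10.0258 47.0482] 3.1005733 (318.33730158730157, 168.8313492063492)
 rim [0.6155 0.1301 0.125 ] rms 0.0003214278308434635
 rim [0.6156 0.1301 0.1249] rms 0.00028229695648611104
8.1167
```

View pics/both.png

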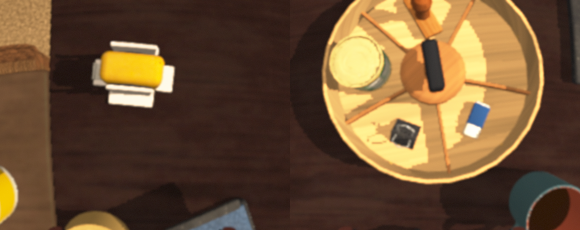

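The overhead crops show the tape body at (133,70) between its plates and the knob bar at (432,65), tilted about 10°. The rim fit gives r = 125 mm in both views with the axis at (0.6155, 0.1301). The pointer tip is 153 mm out along yaw 0.168, which agrees with the sizes given. Turning the knob now.

Run:
```python
from m import *
A=[.6155,.1301]
manip.move_pose([*A,.2],q(.168)); manip.command_gripper(.45)
manip.movel([*A,.1],v=.1); manip.command_gripper(0); print("grip",manip.get_grip_width()*88,manip.get_finger_force())
j=np.array(manip.get_joint_pos()); print(j)
for i in range(1,9):
    jj=j.copy(); jj[5]-=1.2566*i/8; manip.movej(jj)
print(manip.get_ft_torque(),manip.get_grip_width()*88)
manip.command_gripper(.45); manip.wait(.3); manip.movel([*A,.2]); manip.wait(.3)
manip.command_gripper(1)
k=np.array([*A,.128]); s=view(k,.25,0); save(s,"c2"); cv2.imwrite("pics/c2c.png",s[0][:260,150:500,::-1])
pt=near(s,blobs(s,(0,170,100),(6,255,255),10),np.array([.47,.105,.01]))
P=onz(s,cen(pt),.01)[:2]; d=A-P; print("ptr",P,np.hypot(*d),np.arctan2(d[1],d[0]),manip.get_time())
```

```text
grip 15.714593967017073 30.000429153442383
[ 0.1888  0.5818  1.6927 -0.001   0.8667  1.5922]
[-0.0551 -0.6633  0.0992] 15.756349346412305
ptr [0.4674 0.1049] 0.1502652007577415 0.16842648671095423 20.0417
```

View pics/c2c.png

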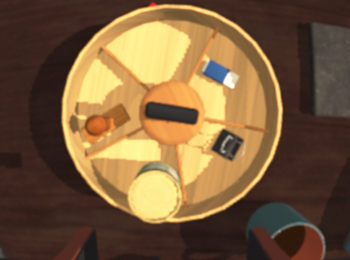

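The bay under the pointer (top centre, pointer just visible at (152,6)) is now empty. Knob, tin, stamp, eraser and clip have all turned one click, and the loose things are still in their bays. Now the tape comes out of its holder.

Run:
```python
from m import *
t=[.616,-.306]; a=-.11; D=[.47,-.12]
manip.move_pose([*t,.2],q(a))
print("hit",manip.movel([*t,.023],v=.08,until_force=6),manip.get_tcp_pos())
manip.command_gripper(0); print("grip",manip.get_grip_width()*88,manip.get_finger_force())
if manip.get_grip_width()*88>50:
    manip.movel([*t,.14],v=.08); print("held",manip.get_grip_width()*88,manip.get_ft_force())
    manip.move_pose([*D,.14],q(a)); manip.movel([*D,.035],v=.1)
    print("touch",manip.movel([*D,.012],v=.02,until_force=3),manip.get_tcp_pos())
    manip.command_gripper(1); manip.wait(.4); manip.movel([*D,.2],v=.12)
    d=np.array([*D,.06]); V=[view(d,.2,e) for e in (-.05,.04)]
    Y=[near(s,blobs(s,(18,120,80),(34,255,255),100),d) for s in V]
    print(tri(*[(s,cen(c)) for s,c in zip(V,Y)]))
    for s,c in zip(V,Y): print("tape",*rect(s,c,.06),cen(c))
    u,v=map(int,cen(Y[0])); save(V[0],"d1"); im=cv2.imread("pics/d1.png")[max(v-60,0):v+60,u-80:u+80]
    cv2.imwrite("pics/d1c.png",cv2.resize(im,None,fx=4,fy=4))
print(manip.get_time())
```

```text
hit False [ 0.6162 -0.3061  0.0234]
grip 61.81585902968661 29.99894231557846
held 62.13103181918089 [-0.3396  0.4732 -2.1725]
touch True [ 0.4699 -0.12    0.0188]
(array([ 0.4705, -0.1195,  0.0483]), np.float64(5.5538571466702866e-05))
tape [ 0.4678 -0.1192] [35.7873 61.2669] 1.4497168 (322.0681697612732, 162.06145004420864)
tape [ 0.4723 -0.1197] [34.0611 61.5275] 1.4615241 (322.140368852459, 74.9977800546448)
36.0417
```

View pics/d1c.png

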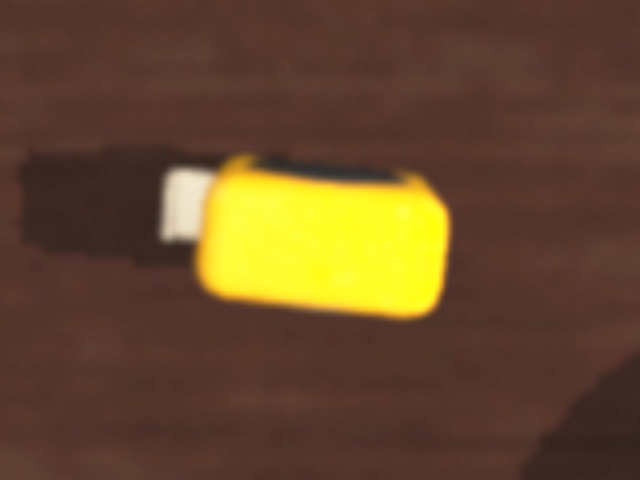

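The tape stands free on the desk with its yellow body centred at about (325,240) in the crop and the hook to the left (-y) at (185,205). I regrasp it by the broad faces, with the hook toward the hub and the body centre 85 mm from the axis.

Run:
```python
from m import *
b=[.470,-.1195]; A=np.array([.6155,.1301]); y=.168
manip.move_pose([*b,.15],q(1.457))
print("hit",manip.movel([*b,.023],v=.08,until_force=6),manip.get_tcp_pos())
manip.command_gripper(0); w=manip.get_grip_width()*88; print("grip",w)
if 26<w<40:
    manip.movel([*b,.17],v=.12)
    G=A-.085*np.array([np.cos(y),np.sin(y)])
    manip.move_pose([*G,.17],q(y+np.pi)); manip.wait(.2); print(G,manip.get_tcp_pos(),manip.get_ee_rot(),manip.get_grip_width()*88)
    s=snap("wrist"); save(s,"p0")
    manip.movel([*G,.058],v=.08)
    print("touch",manip.movel([*G,.040],v=.015,until_force=3),manip.get_tcp_pos(),manip.get_ft_force())
print(manip.get_time())
s=snap("wrist"); save(s,"p1")
```

```text
hit False [ 0.4703 -0.1196  0.0234]
grip 31.971893670421956
[0.5317 0.1159] [0.5317 0.1152 0.17  ] [-0.     -0.0831  0.9965 -0.    ] 31.964593075388223
touch True [0.5316 0.1159 0.0469] [-1.0799  0.2365  4.2802]
45.3167
```

Contact came at z = 0.0469, which is what the 24 mm floor predicts. I release it and check.

Run:
```python
from m import *
A=np.array([.6155,.1301]); y=.168; u=np.array([np.cos(y),np.sin(y)])
p=manip.get_tcp_pos()
manip.command_gripper(.6); manip.wait(.4); manip.movel([p[0],p[1],.22],v=.1)
L=np.array([*(A-.085*u),.084]); V=[view(L,.25,e) for e in (-.05,.04)]
Y=[near(s,blobs(s,(20,150,80),(34,255,255),100),L) for s in V]
print("want",L,y); print(tri(*[(s,cen(c)) for s,c in zip(V,Y)]))
for s,c in zip(V,Y): print("tape",*rect(s,c,.084))
s=V[1]; cv2.imwrite("pics/e.png",cv2.resize(s[0][:260,150:500,::-1],None,fx=2,fy=2)); print(manip.get_time())
```

```text
want [0.5317 0.1159 0.084 ] 0.168
(array([0.5307, 0.1171, 0.073 ]), np.float64(2.3109412260158278e-05))
tape [0.5296 0.117 ] [30.591  60.2225] 0.16930999
tape [0.5319 0.117 ] [30.4727 59.6485] 0.16038132
49.425
```

View pics/e.png

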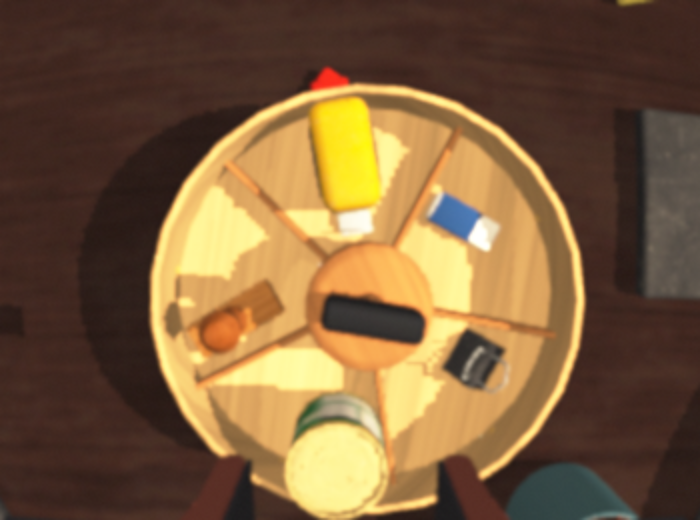

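The tape stands in the pointer bay at (345,155) with its hook toward the hub at (353,222). The pointer is at (330,80) and the other four things are still in place. Handing in.

```bash
python3 -c "
from station import manip, read_camera, camera_info
print(manip.job_done())"
```

```text
the job is handed in; nothing more can be done
None
```

The job is handed in (no verdict was returned): the carousel is turned one click and the tape measure stands in the bay at the pointer, about 1–2 mm from the target with its long side toward the hub; the tin and the other three things are still in the carousel, and 49 of the 72 s were used.

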